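# Click the filter wheel round to green

### The job

On the camera-repair bench, use a fingertip to flick the filter tester's wheel counter-clockwise (seen from above) by its black edge tabs until the green filter rests under the lens seat, the dark ring on the pillar. Stop at that click without running past it, and do not lift, tip or shove the tester or disturb the other things on the bench.

Things in the scene. Friction and masses are not known exactly. Their poses are not given: they have to be found in the camera images.
- tester: lens filter tester: grey lamp house, top 34 mm above the bench, loose on rubber feet, 2.3 kg, a flat filter wheel on top. Origin on the bench on the wheel's axis; z up; x from that axis to the aluminium pillar with the lens seat. House spans x -52 to 108, y -52 to 52 mm; pillar at x 83 to 97 mm. Nothing on it is over 77 mm high.
- wheel_centre (a point): top of the wheel's brass hub, on the axis, 64 mm above the bench. The wheel is an aluminium disc 100 mm across, 46 to 58 mm above the bench, with eight filters of 22 mm at 45 degree steps (counter-clockwise from green: white, red, blue, yellow, black, orange, grey) and eight black thumb tabs on its edge.
- first_tab (a point): outer end of one black edge tab, 66 mm from the axis, 52 mm above the bench; turns with the wheel. Eight alike at 45 degree steps, midway between filters; each 10 mm wide, sticking out 16 mm from the disc, 44 to 60 mm above the bench. This one is 22.5 degrees counter-clockwise of the green filter.
- lens_seat (a point): centre of the top rim of the dark lens seat, a ring 35 mm outer, 28 mm inner diameter, on an arm of the pillar, 36 mm from the wheel's axis along the tester's x, 67 to 77 mm above the bench, clear of the wheel below. The filter under it shows through from above.
- green_filter (a point): centre of the top of the green filter, 36 mm from the axis, 59 mm above the bench; it turns with the wheel. Its direction from the axis, counter-clockwise from the tester's x, is the joint value.
- filter_wheel (a joint): wheel angle, rad, grows counter-clockwise seen from above, 0 = green at rest under the lens seat. It clicks into rest every 45 degrees (0.785) and stays there; a push of 1 to 3 N on a tab turns it, and once past half way it snaps on to the next click, otherwise it springs back. It does not coast on over further clicks. It must get to 0 itself, not a whole turn away. Starts 2, 3 or 4 clicks short of 0.
- glue_bottle: white glue bottle with orange cap, 34 mm across, 75 mm tall; loose bystander, origin at the centre of its underside
- lens_ring: dark steel lens ring lying flat, 60 mm across, 18 mm tall; loose bystander, origin at the centre of its underside
- mount_ring: aluminium lens mount ring lying flat, 68 mm across, 12 mm tall; loose bystander, origin at the centre of its underside
- lacquer_bottle: small red lacquer bottle with black cap, 32 mm across, 65 mm tall; loose bystander, origin at the centre of its underside
- clip_box: cardboard paper-clip box, 75 x 55 x 22 mm; loose bystander, origin at the centre of its underside
- parts_jar: clear squat parts jar with grey cap, 72 mm across, 50 mm tall; loose bystander, origin at the centre of its underside
- screwdriver: screwdriver lying down, 150 mm long; loose bystander, origin at the centre of its underside (middle of its length)

How it is judged:
By the outcome, as a careful person would: the job done as asked, in the order asked, and still so for the second after the job is handed in, with the robot touching nothing.
It also fails if it takes over 58 s, if anything falls off the work surface, if the arm or the gripper's body presses on something with over 40 N, if the wrist force passes 120 N, or if a joint passes its speed limit or range.

### The arm

A 6-joint arm with a two-finger parallel gripper is mounted at the origin on the work surface. World frame = base frame: x ahead of the robot, y to its left, z up, the work surface at z = 0. Lengths are in m, angles in rad, forces in N, time in s.
With the tool pointing down it reaches from about 0.375 to 0.925 m from the base axis. Payload 5.7 kg.
Tool frame: the origin (TCP) lies midway between the tips of the shut fingers; the grasp point (between the pads) lies 19 mm behind it; z points along the fingers, y is the line along which they close (so a half turn about z gives the same grasp; the last joint's range is limited). The gripper opens to 88 mm and grips with 3 to 60 N. Pads are 20 mm wide; open, the fingers measure 115 mm over their backs; the gripper's body (75 mm by 178 mm) begins 61 mm behind the grasp point.
Start: joints at [1.126, 0.359, 1.51, -0, 1.272, -0.115], TCP at [0.194, 0.568, 0.223] pointing down, gripper open.
Joint ranges: [-2.97, 2.97], [-1.01, 2.36], [0.21, 2.38], [-0.96, 4.11], [0.2, 2.71], [-2.98, 2.98]. Speed limits (rad/s): [2.39, 2.39, 3.14, 3.14, 3.14, 3.14].

### API

Orientations are given as a unit quaternion [x, y, z, w].
In Python, from bench import move_ptp, servo_line, goto_joints, move_gripper, sleep, inverse_kinematics, capture, PlanningError, close_job, spot_in, silhouettes, current_clock, current_joint_pos, current_qvel, current_joint_torque, current_position, current_orientation, current_force, current_torque, current_finger_gap, current_grip_force gives the robot as it stands. Calls block until the motion is done:
- move_ptp(position, orientation): joint-space move of the TCP to a pose.
- servo_line(position, orientation=None, rate=0.15, contact_N=None): straight line of the TCP; orientation=None keeps the orientation; rate is the mean speed in m/s. With contact_N (N) it stops when the force on the tool has changed by that much, and returns True; else False.
- goto_joints(angles): joint-space move.
- move_gripper(opening): finger opening in m; the grip force is fixed at half the most; returns when the fingers have stopped.
- sleep(seconds).
- inverse_kinematics(position, orientation): joint angles nearest the present ones, or None.
- capture(name): name is "side" or "top" or "wrist"; returns a dict with "image" (480x640x3 uint8, blue, green, red), "range_z" (480x640 float32, m along the optical axis (not along the pixel's ray), 0 where there is no reading), "intrinsics" (3x3 intrinsics, pixels), "k1" (the pictures are not rectified: a ray, as slopes to the right and down, at radius r is drawn at 1 + k1 r^2 times it, then the intrinsics apply), "R" (3x3) and "t" (3): a world point X has camera coordinates R X + t. Camera axes: x right, y down, z forward; pixel columns grow to the right and rows downward; lengths in m; the calibration is good to about 2 mm. A picture is of the moment at which its call begins.
A pose or a line that the arm cannot do raises PlanningError and nothing moves.
- close_job(): hands the job in; it is judged then, once.
Trained networks look in the newest picture that a camera, given by its name, has taken for a name from the list of things; names that differ only in an ending like _2 or _b are one class to them, and where a whole thing is asked for, a point or a joint stands for the part that bears it (a point fixed in the world has none). Each returns a list of dicts, best first, with "conf" (0 to 1); they miss things now and then, are a little off and sometimes report something else, mostly with a low value. They report only what shows in the picture. A call takes as long as a camera call.
- spot_in(camera, query): "xy" ([column, row] in pixels, amid what is visible of it).
- silhouettes(camera, query): "region" (480x640 bool, what is visible of it) and "xy" ([column, row] in pixels, amid what is visible of it).
Readings, each from a call of its own:
- current_clock(): time.
- current_joint_pos(): joint angles.
- current_qvel(): joint speeds.
- current_joint_torque(): joint torques, N m.
- current_position(): TCP position.
- current_orientation(): TCP orientation.
- current_force(): force on the tool from outside, world axes, zero at the start.
- current_torque(): the same for the moment, N m.
- current_finger_gap(): finger opening in m.
- current_grip_force(): force on a finger pad.
Only numpy, scipy, OpenCV 4.12 (cv2) and the standard library are available. Lean on these libraries where they do the work, as an engineer would, in place of code of your own. Each camera call takes 0.05 s, during which the arm holds its last target. There are 200 camera calls.

## Working session

There is one attempt and no reset: what is moved stays moved. The work goes in short steps, each a Python script; the robot and the scene stay as the last script left them, time stands still between calls to the robot, and variables do not carry over. Pictures are saved under pics/ and viewed, at most 10 in all, crops included, and the job is handed in when it is done.

```bash
mkdir -p pics; cat > h.py <<'E'
import numpy as np, cv2
from bench import *
def cam(n,save=None):
    c=capture(n)
    if save: cv2.imwrite('pics/%s.png'%save,c['image'])
    return c
def ray(c,uv):
    K=c['intrinsics'];d=np.linalg.solve(K,[uv[0],uv[1],1.])[:2];s=d.copy()
    for _ in range(20): s=d/(1+c['k1']*(s@s))
    R=c['R'];return -R.T@c['t'],R.T@np.r_[s,1]
def at_z(c,uv,z):
    o,d=ray(c,uv);return o+d*(z-o[2])/d[2]
def proj(c,X):
    p=c['R']@np.asarray(X)+c['t'];s=p[:2]/p[2];s=s*(1+c['k1']*(s@s));return (c['intrinsics']@np.r_[s,1])[:2]
Z=dict(wheel_centre=.064,first_tab=.052,lens_seat=.077,green_filter=.059,tester=.03,glue_bottle=.075,lens_ring=.018,mount_ring=.012,lacquer_bottle=.065,clip_box=.022,parts_jar=.05,screwdriver=.015)
E
python3 - <<'E'
from h import *
for n in('top','side'):
    c=cam(n,n+'0')
    print(n,-c['R'].T@c['t'])
    for q in Z:
        for r in spot_in(n,q)[:2]: print(q,round(r['conf'],2),np.round(r['xy']),at_z(c,r['xy'],Z[q]).round(3))
print(current_clock(),current_orientation())
E
```

```text
top [ 3.29360147e-01 -8.00158706e-04  1.66084726e+00]
wheel_centre 0.58 [307. 247.] [0.552 0.026 0.064]
first_tab 0.68 [302. 254.] [0.535 0.038 0.052]
lens_seat 0.57 [306. 248.] [0.55  0.027 0.077]
green_filter 0.72 [303. 252.] [0.541 0.036 0.059]
green_filter 0.52 [350. 232.] [ 0.592 -0.094  0.059]
tester 0.89 [305. 246.] [0.561 0.031 0.03 ]
lens_ring 0.53 [272. 199.] [0.699 0.124 0.018]
mount_ring 0.53 [353. 222.] [ 0.628 -0.106  0.012]
lacquer_bottle 0.62 [362. 260.] [ 0.514 -0.122  0.065]
clip_box 0.91 [170. 306.] [0.401 0.409 0.022]
parts_jar 0.94 [154. 223.] [0.63 0.45 0.05]
screwdriver 0.8 [498. 242.] [ 0.565 -0.513  0.015]
side [0.35692555 0.95703755 0.65733281]
wheel_centre 0.68 [370. 168.] [ 0.543 -0.409  0.064]
wheel_centre 0.62 [333. 257.] [0.546 0.086 0.064]
first_tab 0.8 [342. 252.] [0.535 0.041 0.052]
lens_seat 0.8 [335. 258.] [0.535 0.105 0.077]
green_filter 0.75 [345. 252.] [0.525 0.052 0.059]
tester 0.61 [334. 258.] [0.553 0.038 0.03 ]
glue_bottle 0.63 [294. 293.] [0.587 0.239 0.075]
lens_ring 0.56 [270. 282.] [0.671 0.144 0.018]
mount_ring 0.47 [325. 227.] [ 0.613 -0.123  0.012]
lacquer_bottle 0.57 [267. 275.] [0.66  0.184 0.065]
lacquer_bottle 0.48 [358. 224.] [ 0.517 -0.068  0.065]
clip_box 0.6 [377. 406.] [0.397 0.421 0.022]
parts_jar 0.82 [223. 397.] [0.629 0.485 0.05 ]
screwdriver 0.46 [366. 172.] [ 0.567 -0.487  0.015]
1.3 [ 1.64138488e-01  9.86437304e-01 -2.96648027e-05 -1.68301763e-05]
```

View pics/top0.png

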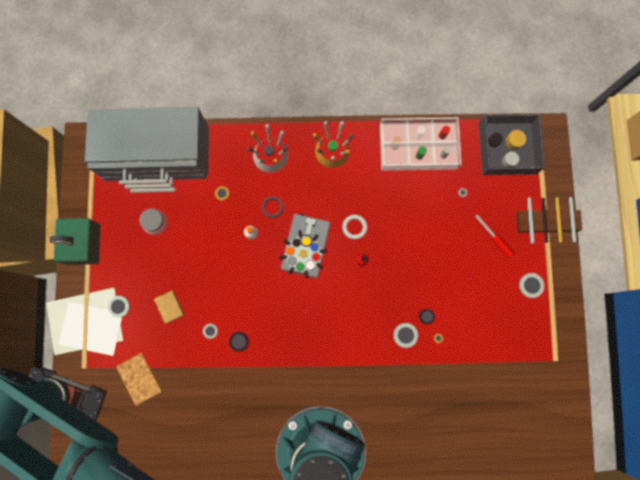

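View pics/side0.png

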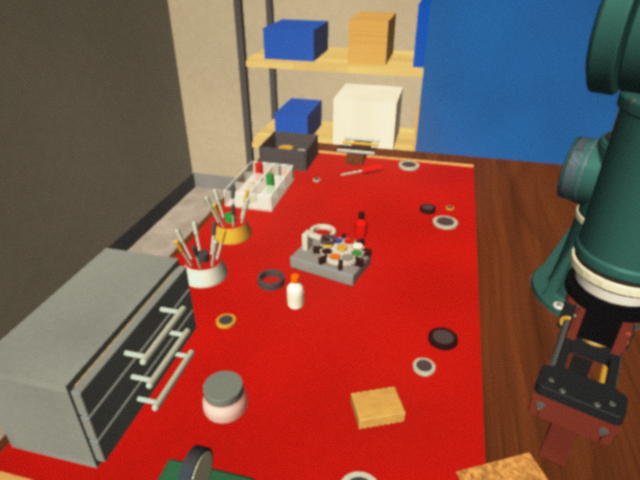

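Top view: the tester is at about (304,246) with its pillar pointing up, away from the robot. The glue bottle is at (250,232), the rings at (272,207) and (354,227), and the lacquer bottle at (363,260). The side view agrees. Next I'll look from close up with the wrist camera.

```bash
python3 - <<'E'
from h import *
move_gripper(0.0)
c=capture('wrist'); C=-c['R'].T@c['t']; p=current_position(); print('cam-off',C-p, c['R'][2])
def q(yaw): # tool y at world angle yaw, z down
    a=(yaw+np.pi/2)/2; return [np.cos(a),np.sin(a),0,0] if 0 else None
o=current_orientation()
# tool y dir angle = 2*axis angle - 90deg ; want y along world +x (angle 0) -> axis 45deg
a=np.pi/4; Q=[np.cos(a),np.sin(a),0,0]
d=C-p; 
# rotate camera offset from present yaw to new
a0=np.arctan2(o[1],o[0]); r=2*(a-a0); d2=[np.cos(r)*d[0]-np.sin(r)*d[1],np.sin(r)*d[0]+np.cos(r)*d[1]]
tgt=[.56-d2[0],.03-d2[1],.25]; print(tgt,inverse_kinematics(tgt,Q))
move_ptp(tgt,Q)
c=cam('wrist','w1'); print(-c['R'].T@c['t'])
for n in list(Z):
    for r in spot_in('wrist',n)[:2]: print(n,round(r['conf'],2),np.round(r['xy']),at_z(c,r['xy'],Z[n]).round(4))
print(current_clock(),current_finger_gap())
E
```

```text
cam-off [-0.07095839  0.02430707  0.16242786] [ 0.25985958 -0.08949399 -0.96149042]
[np.float64(0.5599784428696021), np.float64(-0.04500617465761639), 0.25] [-2.03153417e-01  2.79901278e-01  1.55750578e+00 -4.44089210e-16
  1.30418560e+00 -2.03153417e-01]
[0.56015192 0.03098049 0.41238983]
wheel_centre 0.82 [314. 128.] [0.5567 0.0313 0.064 ]
wheel_centre 0.22 [284. 115.] [0.5316 0.0422 0.064 ]
first_tab 0.6 [283. 117.] [0.5295 0.0411 0.052 ]
lens_seat 0.6 [313. 123.] [0.5563 0.0353 0.077 ]
green_filter 0.71 [284. 120.] [0.5312 0.0382 0.059 ]
tester 0.63 [278. 284.] [ 0.5188 -0.1263  0.03  ]
tester 0.57 [313. 126.] [0.5554 0.0334 0.03  ]
lens_ring 0.8 [462.  42.] [0.6944 0.1116 0.018 ]
mount_ring 0.83 [375. 277.] [ 0.623  -0.1246  0.012 ]
lacquer_bottle 0.84 [278. 283.] [ 0.5223 -0.1109  0.065 ]
5.875 0.0003083017000360453
```

View pics/w1.png

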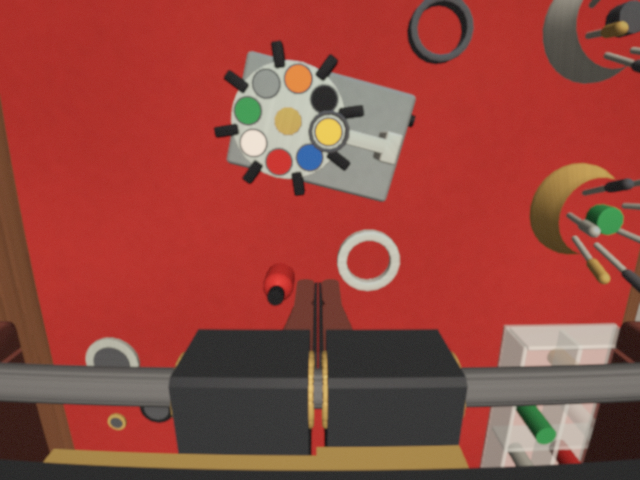

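The wrist view is clear. The hub is at (288,121) and the seat ring at (329,132) with yellow under it. Green is at (248,110), exactly opposite, so it needs 4 counter-clockwise clicks. The tester's x axis is turned about -15° in the world. I'll measure the axis from the filters and hover over a gap between tabs.

```bash
cat >> h.py <<'E'
def quat(yaw): # tool y along world angle yaw (rad), z down
    a=(yaw+np.pi/2)/2; return np.array([np.cos(a),np.sin(a),0,0])
def pose(c,th,phi,r,z): # phi in tester frame, deg; tool y points to axis
    w=th+np.radians(phi); yaw=(w-np.pi+np.pi)%(2*np.pi)-np.pi
    return [c[0]+r*np.cos(w),c[1]+r*np.sin(w),z],quat(yaw)
E
python3 - <<'E'
from h import *
c=capture('wrist')
g,y=[at_z(c,p,.059) for p in((248,110),(329,132))]; s=at_z(c,(329,132),.077)
ctr=np.mean([at_z(c,p,.059) for p in((248,110),(298,79),(279,161),(266,83),(309.5,157),(253,143),(324,98))]+[at_z(c,(248,110),.059)*0+at_z(c,(329,132),.059)],axis=0)
hub=at_z(c,(288.3,121),.064)
print(ctr,hub,np.linalg.norm(g-ctr),np.linalg.norm(s-hub))
tabs=[(218,132),(228,75),(277,43),(334,58),(362,111),(346,165),(300,193),(248,181)]
for t in tabs:
    v=at_z(c,t,.052)-ctr; print(np.linalg.norm(v[:2]).round(4),np.degrees(np.arctan2(v[1],v[0])).round(1))
v=g-ctr;print('green ang',np.degrees(np.arctan2(v[1],v[0])))
th=np.arctan2(*(ctr-g)[1::-1]); print(np.degrees(th))
p,q=pose(ctr,th,135,.067,.12); print(p,q,inverse_kinematics(p,q)); move_ptp(p,q)
c=cam('wrist','w2')
print('tip px',proj(c,current_position()),'hub',spot_in('wrist','wheel_centre')[:1],proj(c,np.r_[ctr[:2],.064]),current_clock())
E
```

```text
[0.5347934 0.0368424 0.059    ] [0.53516813 0.03659922 0.064     ] 0.03584240459545695 0.03795757218329636
0.0642 -171.8
0.0649 143.3
0.0649 98.0
0.0654 52.9
0.065 7.6
0.0641 -37.0
0.0649 -81.9
0.0656 -126.0
green ang 165.1360643993686
-14.863935600631436
[np.float64(0.5011556996714559), np.float64(0.09478638468597733), 0.12] [0.96561783 0.25996579 0.         0.        ] [ 5.14259999e-02  3.54104019e-01  1.81978842e+00 -4.44089210e-16
  9.67700218e-01  1.09624878e+00]
tip px [317.33255276 301.90531921] hub [{'xy': [447.2, 211.5], 'conf': 0.63}] [428.99921923 262.29371671] 7.2083
```

View pics/w2.png

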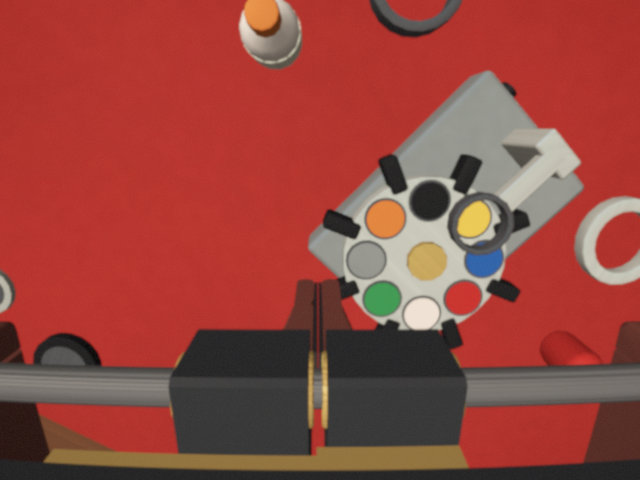

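The hub shows at (427,261) against a predicted (429,262), about 1 mm off. The fingertip hovers over the gap between tabs at 112.5° and 157.5°. I'll lower it and push one click.

```bash
cat >> h.py <<'E'
C=np.array([.5345,.0372]);TH=np.radians(-14.7)
def go(phi,r=.068,z=.048,rate=.08,N=10):
    p,q=pose(C,TH,phi,r,z); h=servo_line(p,q,rate=rate,contact_N=N); 
    if h: print('CONTACT',phi,current_force(),current_position())
    return h
def stroke(a,b,step=15):
    for phi in np.arange(a+step,b+.1,step):
        if go(phi): return False
        print(phi,current_force().round(1) if hasattr(current_force(),'round') else current_force())
    return True
E
python3 - <<'E'
from h import *
if not go(135,z=.048): 
    print(current_force()); print(stroke(135,180))
    go(180,r=.095)
c=cam('wrist','w3'); print(current_clock(),current_position())
E
```

```text
[ 0.63583352 -0.26772756  0.27641322]
150.0 [-0.1  1.2 -1. ]
165.0 [-1.6 -0.1 -0. ]
180.0 [ 0.1 -0.9  0.2]
True
10.0167 [0.44297494 0.06144429 0.04816836]
```

View pics/w3.png

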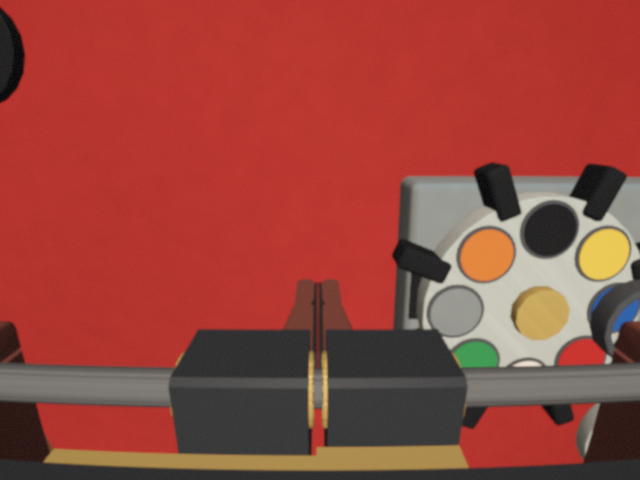

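One clean click: blue is now under the seat and the wheel sits square. I'll check that the hub hasn't drifted, make two more strokes, and look again before the last.

```bash
cat >> h.py <<'E'
def cycle():
    for a in((157.5,.097),(135,.097),(135,.068)):
        if go(*a,rate=.12): return False
    if not stroke(135,180): return False
    return not go(180,r=.095,rate=.12)
E
python3 - <<'E'
from h import *
c=capture('wrist'); print('hub pred',proj(c,[*C,.064]))
print(cycle() and cycle())
c=cam('wrist','w4'); print(current_clock(),current_position())
E
```

```text
hub pred [541.04087395 316.69328863]
150.0 [-0.5  1.8 -0. ]
165.0 [-2.2 -0.8  0.3]
180.0 [-0.5 -0.3  0.4]
150.0 [0.  1.2 0.5]
165.0 [-1.  -0.8 -0.5]
180.0 [ 0.5 -0.2  0.4]
True
16.2667 [0.44352824 0.0615033  0.04819367]
```

View pics/w4.png

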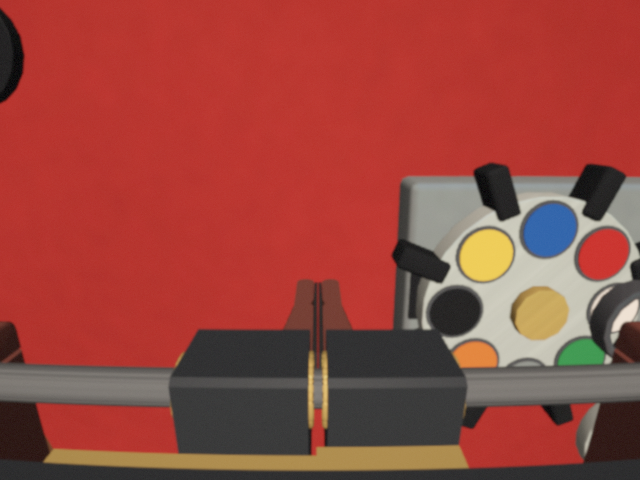

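White is under the seat and green at (582,355) is one click short. The hub hasn't moved, still at (541,313). I'll make one more stroke, then raise the arm and check from above.

```bash
python3 - <<'E'
from h import *
print(cycle())
p=current_position(); servo_line([p[0],p[1],.16],rate=.15)
move_ptp([.56,-.045,.25],quat(0.))
c=cam('wrist','w5'); print(current_clock(),proj(c,[*C,.064]))
E
```

```text
150.0 [-0.3  1.4  0.3]
165.0 [-1.8 -0.4  0.9]
180.0 [-0.   0.2  0.1]
True
21.05 [289.97869039 121.42498091]
```

View pics/w5.png

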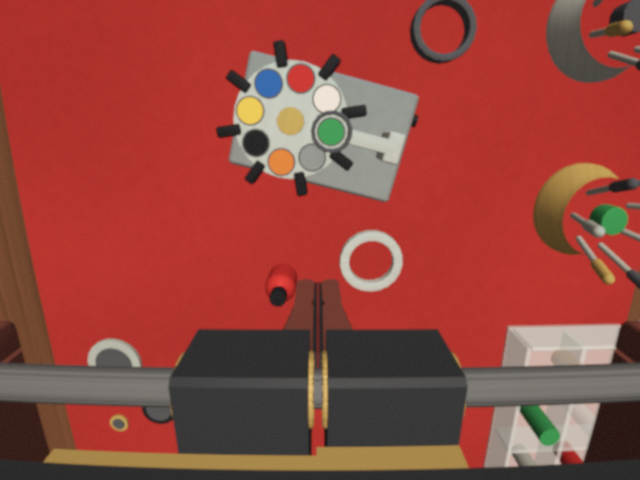

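Green at (331,131) is centred in the seat ring. The tester, lacquer bottle and rings are where they were, and the robot is clear of everything.

```bash
python3 -c "
from bench import *
print(close_job())"
```

```text
the job is handed in; nothing more can be done
None
```

The green filter now rests under the lens seat after four counter-clockwise clicks; the tester and the items around it look unmoved in the last picture, and the job was handed in at about 21 s.

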